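Unstack the dried sharpening stones into their cradles

TASK

The four sharpening stones have been stacked crosswise to dry. Take the stack apart and lay each stone in the cradle whose pad has the stone's colour: flat, lengthwise between the two end stops and wholly on the pad. The stones are brittle, so set them down rather than dropping them, and leave the mallet and the paste jar where they stand.

Things in the scene. Friction and masses are not known exactly. Their poses are not given: they have to be found in the camera images.
- stone_rust: rust-red sharpening stone, loose bar 150 x 42 x 22 mm, 0.3 kg. Origin: centre of its underside; x along its length, z up. Starts in the stack's lower layer, under the two upper bars, on a fixed 12 mm thick wooden board 180 mm square. The two bars of a layer are parallel, 90 mm apart between centres.
- stone_green: dark green sharpening stone, loose bar 150 x 42 x 22 mm, 0.3 kg. Origin: centre of its underside; x along its length, z up. Starts in the stack's lower layer, under the two upper bars, on a fixed 12 mm thick wooden board 180 mm square. The two bars of a layer are parallel, 90 mm apart between centres.
- stone_cream: pale cream sharpening stone, loose bar 150 x 42 x 22 mm, 0.3 kg. Origin: centre of its underside; x along its length, z up. Starts in the stack's upper layer, across the two lower bars (underside 34 mm above the bench). The two bars of a layer are parallel, 90 mm apart between centres.
- stone_blue: dark blue sharpening stone, loose bar 150 x 42 x 22 mm, 0.3 kg. Origin: centre of its underside; x along its length, z up. Starts in the stack's upper layer, across the two lower bars (underside 34 mm above the bench). The two bars of a layer are parallel, 90 mm apart between centres.
- cradle_rust: cradle of the rust-red stone, fixed: light wood base 198 x 70 mm with a rust-red pad 174 (x) x 66 mm (y), pad surface 14 mm above the origin; a dark wood stop 12 mm thick across each end stands 8 mm above the pad, 174 mm clear between the stops; long sides open. Origin: centre of the underside, on the bench; x along the length, z up.
- cradle_green: cradle of the dark green stone, fixed: light wood base 198 x 70 mm with a dark green pad 174 (x) x 66 mm (y), pad surface 14 mm above the origin; a dark wood stop 12 mm thick across each end stands 8 mm above the pad, 174 mm clear between the stops; long sides open. Origin: centre of the underside, on the bench; x along the length, z up.
- cradle_cream: cradle of the pale cream stone, fixed: light wood base 198 x 70 mm with a pale cream pad 174 (x) x 66 mm (y), pad surface 14 mm above the origin; a dark wood stop 12 mm thick across each end stands 8 mm above the pad, 174 mm clear between the stops; long sides open. Origin: centre of the underside, on the bench; x along the length, z up.
- cradle_blue: cradle of the dark blue stone, fixed: light wood base 198 x 70 mm with a dark blue pad 174 (x) x 66 mm (y), pad surface 14 mm above the origin; a dark wood stop 12 mm thick across each end stands 8 mm above the pad, 174 mm clear between the stops; long sides open. Origin: centre of the underside, on the bench; x along the length, z up.
- mallet: carver's round dark wooden mallet standing on its head, 84 mm across, 200 mm tall, loose; a bystander. Origin: centre of its underside, z up.
- paste_jar: small amber jar with a brass lid, 64 mm across, 55 mm tall, loose; a bystander. Origin: centre of its underside, z up.
Mind the look-alikes: they are no part of the job. What is shaped like the stone_cream but orange is not meant.

How it is judged:
By the outcome, as a careful person would: the job done as asked, in the order asked, and still so for the second after the job is handed in, with the robot touching nothing.
It also fails if it takes over 102 s, if anything falls off the work surface, if the arm or the gripper's body presses on something with over 40 N, if the wrist force passes 120 N, or if a joint passes its speed limit or range.

ROBOT

A 7-joint arm with a two-finger parallel gripper is mounted at the origin on the work surface. World frame = base frame: x ahead of the robot, y to its left, z up, the work surface at z = 0. Lengths are in m, angles in rad, forces in N, time in s.
With the tool pointing down it reaches from about 0.425 to 0.95 m from the base axis. Payload 4.7 kg.
Tool frame: the origin (TCP) lies between the finger pads; the fingertips stand 25 mm ahead of it and the grasp point (between the pads) lies 6 mm ahead of it; z points along the fingers, y is the line along which they close (so a half turn about z gives the same grasp; the last joint's range is limited). The gripper opens to 85 mm and grips with 20 to 120 N. Pads are 22 mm wide; open, the fingers measure 114 mm over their backs; the gripper's body (76 mm by 85 mm) begins 54 mm behind the grasp point. The pads swing forward as they close: fully open they stand 13 mm farther back than shut.
Start: joints at [1.083, 0.469, -0.049, 1.532, 0.024, 1.141, -0.082], TCP at [0.299, -0.605, 0.256] pointing down, gripper open.
Joint ranges: [-2.59, 2.59], [-0.33, 1.99], [-1.39, 1.29], [0.1, 2.45], [-1.04, 4.18], [0.21, 1.99], [-2.66, 2.66]. Speed limits (rad/s): [2.57, 2.57, 3.14, 3.14, 3.14, 3.14, 3.14].

INTERFACE

Orientations are given as a 3x3 rotation matrix whose columns are the frame's x, y, z axes.
In Python, from rig import * gives the robot as it stands. Calls block until the motion is done:
- movep(position, orientation): joint-space move of the TCP to a pose.
- move_l(position, attitude=None, feed=0.15, until_force=None): straight line of the TCP; attitude=None keeps the orientation; feed is the mean speed in m/s. With until_force (N) it stops when the force on the tool has changed by that much, and returns True; else False.
- move_joints(angles): joint-space move.
- command_gripper(opening, newtons=None): finger opening in m; newtons is the grip in N (None keeps the last); returns when the fingers have stopped.
- sleep(seconds).
- inverse_kinematics(position, orientation): joint angles nearest the present ones, or None.
- sense(): the state.
- camera(name): name is "scene" or "top"; returns (picture, depth): 480x640x3 uint8, red, green, blue; 480x640 float32, m along the optical axis (not along the pixel's ray), 0 where there is no reading.
- camera_params(name): a dict with "K" (3x3 intrinsics, pixels), "position" and "rotation" of the camera in the world. Camera axes: x right, y down, z forward; pixel columns grow to the right and rows downward; lengths in m; the calibration is good to about 2 mm. A picture is of the moment at which its call begins. camera_params takes no time and is no camera call.
A pose or a line that the arm cannot do raises Unreachable and nothing moves.
- finish_job(): hands the job in; it is judged then, once.
The state is a dict: "time_s": time; "joint_pos": joint angles; "qd": joint speeds; "joint_efforts": joint torques, N m; "position": TCP position; "tcp_rot": TCP orientation; "wrist_force": force on the tool from outside, world axes, zero at the start; "ft_torque": the same for the moment, N m; "finger_gap": finger opening in m; "gripper_force": force on a finger pad.
Only numpy, scipy, OpenCV 4.12 (cv2) and the standard library are available. Lean on these libraries where they do the work, as an engineer would, in place of code of your own. Each camera call takes 0.05 s, during which the arm holds its last target. There are 200 camera calls.

## Working session

There is one attempt and no reset: what is moved stays moved. The work goes in short steps, each a Python script; the robot and the scene stay as the last script left them, time stands still between calls to the robot, and variables do not carry over. Pictures are saved under pics/ and viewed, at most 14 in all, crops included, and the job is handed in when it is done.

```bash
mkdir -p pics; ls; python3 - <<'E'
from rig import *
import cv2,numpy as np
for n in ("top","scene"):
    p,d=camera(n); cv2.imwrite(f"pics/{n}0.png",p[:,:,::-1]); np.savez(f"/tmp/{n}0.npz",p=p,d=d)
    c=camera_params(n); print(n,c)
print(sense()["time_s"])
E
```

```text
pics
top {'K': array([[522.63398662,   0.        , 310.94154776],
       [  0.        , 522.63398662, 226.90771475],
       [  0.        ,   0.        ,   1.        ]]), 'position': array([0.39761303, 0.03186099, 1.1016025 ]), 'rotation': array([[-0.00442771, -0.99364489,  0.11247327],
       [-0.99997702,  0.00382221, -0.00559862],
       [ 0.00513314, -0.11249547, -0.99363898]])}
scene {'K': array([[600.04087955,   0.        , 301.52988977],
       [  0.        , 600.04087955, 237.3069709 ],
       [  0.        ,   0.        ,   1.        ]]), 'position': array([ 1.04889311, -0.5748721 ,  1.15301233]), 'rotation': array([[ 0.7740457 ,  0.51275754, -0.37139326],
       [ 0.63296093, -0.6402597 ,  0.43523325],
       [-0.01461901, -0.57196785, -0.82014576]])}
0.1
```

View pics/top0.png

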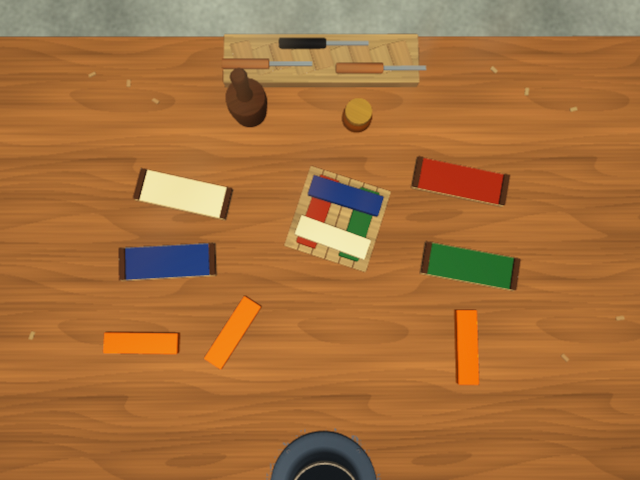

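View pics/scene0.png

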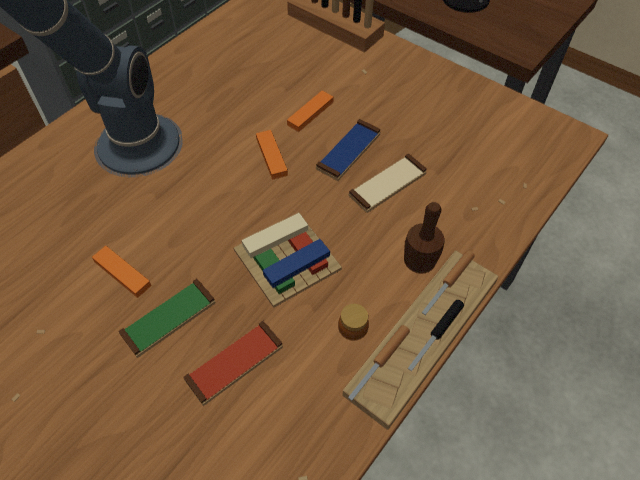

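The top view shows two cream things: a bar on the stack at about (333,237), which is stone_cream, and a pad between dark stops at (183,194), which is cradle_cream. The orange bars at (141,343), (233,332) and (468,346) are look-alikes. The blue bar at (345,195) lies on top of the stack, with rust (left) and green (right) below it. The mallet is at (246,105) and the jar at (357,115).

Next I measure by colour in both views.

```bash
cat > h.py <<'E'
from rig import *
import cv2, numpy as np
def hue_mask(p,c):
    h,s,v=[x.astype(int) for x in cv2.split(cv2.cvtColor(p,cv2.COLOR_RGB2HSV))]
    m={"rust":((h<=5)|(h>=175))&(s>170)&(v>60),"green":(h>50)&(h<85)&(s>110),
       "blue":(h>108)&(h<130)&(s>120)&(v>50),"cream":(h>18)&(h<36)&(s<95)&(v>150)}[c]
    return m
def world(n,d):
    c=camera_params(n); v,u=np.mgrid[:480,:640]
    r=np.stack([u,v,np.ones_like(u)],-1)@np.linalg.inv(c["K"]).T@c["rotation"].T
    return c["position"],r,c["position"]+r*d[...,None]
def blobs(n,p,d,c,z,box,tol=.007,zcheck=True):
    """rect (x,y,angle,L,W) on plane z of colour c within box (x0,x1,y0,y1); largest blob or all pixels"""
    o,r,w=world(n,d)
    q=o+r*((z-o[2])/r[...,2])[...,None]
    x0,x1,y0,y1=box
    m=hue_mask(p,c)&(q[...,0]>x0)&(q[...,0]<x1)&(q[...,1]>y0)&(q[...,1]<y1)
    if zcheck: m&=(abs(w[...,2]-z)<tol)
    m=cv2.morphologyEx(m.astype(np.uint8),cv2.MORPH_OPEN,np.ones((3,3)))>0
    if m.sum()<50: return None
    (x,y),(a,b),t=cv2.minAreaRect((q[m][:,:2]).astype(np.float32)*1000)
    if a<b: a,b,t=b,a,t+90
    return np.round([x/1000,y/1000,(t+90)%180-90,a,b,m.sum()],4)
E
python3 - <<'E'
from h import *
for n in ("top","scene"):
    f=np.load(f"/tmp/{n}0.npz");p,d=f["p"],f["d"]
    for c in ("cream","blue","rust","green"):
        S=(.4,.72,-.12,.15)
        print(n,c,"stone",blobs(n,p,d,c,.056 if c in("cream","blue") else .034,S))
        side=(.3,.8,.15,.5) if c in("cream","blue") else (.3,.8,-.5,-.12)
        print(n,c,"cradle",blobs(n,p,d,c,.014,side))
f=np.load("/tmp/top0.npz")["p"]; cv2.imwrite("pics/crop.png",cv2.resize(f[155:285,270:405,::-1],None,fx=4,fy=4,interpolation=cv2.INTER_CUBIC))
E
```

```text
top cream stone [ 4.962000e-01 -1.680000e-02  6.972070e+01  1.478434e+02  4.190870e+01
  1.491000e+03]
top cream cradle [5.933000e-01 2.962000e-01 7.719420e+01 1.713368e+02 6.531410e+01
 2.463000e+03]
top blue stone [ 5.778000e-01 -5.160000e-02  7.265370e+01  1.308657e+02  4.122650e+01
  1.250000e+03]
top blue cradle [ 4.501000e-01  3.257000e-01 -8.703450e+01  1.719105e+02  6.318100e+01
  2.500000e+03]
top rust stone [ 5.26900e-01  1.51000e-02 -2.06195e+01  9.84245e+01  2.49023e+01
  2.32000e+02]
top rust cradle [ 6.177000e-01 -2.919000e-01  7.784110e+01  1.727696e+02  6.283160e+01
  2.339000e+03]
top green stone [ 5.01800e-01 -6.49000e-02 -1.83182e+01  9.88695e+01  3.99088e+01
  4.90000e+02]
top green cradle [ 4.385000e-01 -3.055000e-01  7.926310e+01  1.720191e+02  6.373250e+01
  2.518000e+03]
scene cream stone [ 4.958000e-01 -1.950000e-02  6.975070e+01  1.486072e+02  3.985480e+01
  9.300000e+02]
scene cream cradle [5.931000e-01 2.956000e-01 7.720380e+01 1.682975e+02 6.663270e+01
 1.351000e+03]
scene blue stone [ 5.818000e-01 -4.770000e-02  7.238790e+01  1.484885e+02  4.060840e+01
  1.011000e+03]
scene blue cradle [ 4.491000e-01  3.262000e-01 -8.697310e+01  1.666472e+02  6.357970e+01
  1.057000e+03]
scene rust stone None
scene rust cradle None
scene green stone [ 5.493000e-01 -8.530000e-02 -1.849230e+01  1.061985e+02  4.351430e+01
  3.410000e+02]
scene green cradle [ 4.390000e-01 -3.061000e-01  7.931100e+01  1.734345e+02  6.489630e+01
  2.006000e+03]
```

View pics/crop.png

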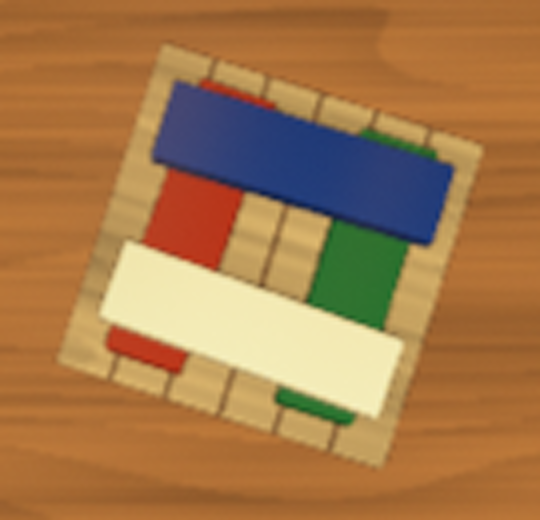

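The crop confirms it: the pale cream bar lies across the top at the near side (top view about (333,237)), the blue bar is behind it, and rust and green are below. Cream goes first.

```bash
cat >> h.py <<'E'
H=.16
def rot(deg):
    a=np.radians(deg); c,s=np.cos(a),np.sin(a)
    return np.array([[c,s,0],[s,-c,0],[0,0,-1.]])
CR={"cream":(.5932,.2959,77.2),"blue":(.4497,.326,-87.0),"rust":(.6177,-.2919,77.8),"green":(.4387,-.3058,79.3)}
def branch(*poses):
    """shared half-turn for which all poses are reachable, least last-joint travel"""
    best=None
    for f in (0,180,-180):
        qs=[inverse_kinematics([x,y,H],rot(a+f)) for x,y,a in poses]
        if any(q is None for q in qs): continue
        k=max(abs(q[6]) for q in qs)
        if best is None or k<best[0]: best=(k,f)
    return best[1]
def job(c,x,y,a,under):
    cx,cy,ca=CR[c]; ca=a+(ca-a+90)%180-90
    f=branch((x,y,a),(cx,cy,ca)); R,Rc=rot(a+f),rot(ca+f)
    command_gripper(.070,50)
    movep([x,y,H],R)
    move_l([x,y,under+.05],feed=.2)
    hit=move_l([x,y,under+.028],feed=.05,until_force=8)
    command_gripper(.03,50); s=sense()
    print(c,"pick hit",hit,"gap",s["finger_gap"],"gf",s["gripper_force"],"t",s["time_s"])
    if s["finger_gap"]<.036: return False
    move_l([x,y,H],feed=.12)
    move_l([cx,cy,H],Rc,feed=.22)
    move_l([cx,cy,.014+.028+.012],feed=.15)
    hit=move_l([cx,cy,.014+.028-.004],feed=.02,until_force=4)
    s=sense();print("place hit",hit,"z",s["position"],"gap",s["finger_gap"],"F",s["wrist_force"])
    command_gripper(.062); move_l([cx,cy,H],feed=.15)
    print("t",sense()["time_s"]); return True
E
python3 - <<'E'
from h import *
job("cream",.4960,-.0182,69.7,.034)
for n in("top","scene"):
    p,d=camera(n); np.savez(f"/tmp/{n}1.npz",p=p,d=d); cv2.imwrite(f"pics/{n}1.png",p[:,:,::-1])
    print(blobs(n,p,d,"cream",.036,(.3,.8,.15,.5)),blobs(n,p,d,"blue",.056,(.4,.72,-.15,.12)))
E
```

```text
cream pick hit False gap 0.04073296673843109 gf 51.840806007385254 t 4.1417
place hit True z [0.59323166 0.29585535 0.04270398] gap 0.04072323455417825 F [-1.29131019  0.22532985  4.77571164]
t 9.4833
[ 0.5942  0.2294 44.9751 23.7654 13.098  59.    ] [ 5.784000e-01 -5.020000e-02  7.222110e+01  1.340519e+02  4.121810e+01
  1.262000e+03]
[5.916000e-01 2.943000e-01 7.746130e+01 1.484279e+02 3.984770e+01
 7.330000e+02] [ 5.816000e-01 -4.810000e-02  7.244880e+01  1.497461e+02  4.051060e+01
  1.023000e+03]
```

View pics/scene1.png

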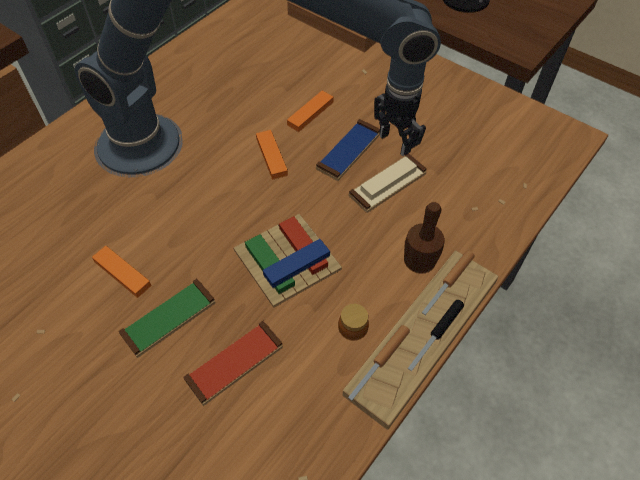

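The scene view shows cream flat on its pad at about (388,180), with blue still across the lower pair at (297,263). Blue is next.

```bash
python3 - <<'E'
from h import *
job("blue",.5815,-.0480,72.4,.034)
for n in("top","scene"):
    p,d=camera(n); np.savez(f"/tmp/{n}2.npz",p=p,d=d); cv2.imwrite(f"pics/{n}2.png",p[:,:,::-1])
    for c in("rust","green"): print(n,c,blobs(n,p,d,c,.034,(.4,.72,-.15,.12)))
    print(blobs(n,p,d,"blue",.036,(.3,.6,.15,.5)))
E
```

```text
blue pick hit False gap 0.04088390732186611 gf 52.283987402915955 t 12.625
place hit True z [0.44973593 0.32590564 0.04250756] gap 0.040951426942266084 F [-0.81356719  0.0977999   4.64245205]
t 18.275
top rust [ 5.395000e-01  1.700000e-03 -2.178780e+01  1.292548e+02  1.223430e+01
  1.230000e+02]
top green [ 5.249000e-01 -7.250000e-02 -1.821060e+01  1.475282e+02  3.994140e+01
  1.372000e+03]
[ 4.511000e-01  3.084000e-01 -8.703970e+01  1.061202e+02  4.191120e+01
  9.680000e+02]
scene rust None
scene green [ 5.274000e-01 -7.830000e-02 -1.821370e+01  1.524997e+02  4.344940e+01
  9.760000e+02]
[ 4.492000e-01  3.265000e-01 -8.697390e+01  1.479794e+02  4.112450e+01
  6.090000e+02]
```

View pics/scene2.png

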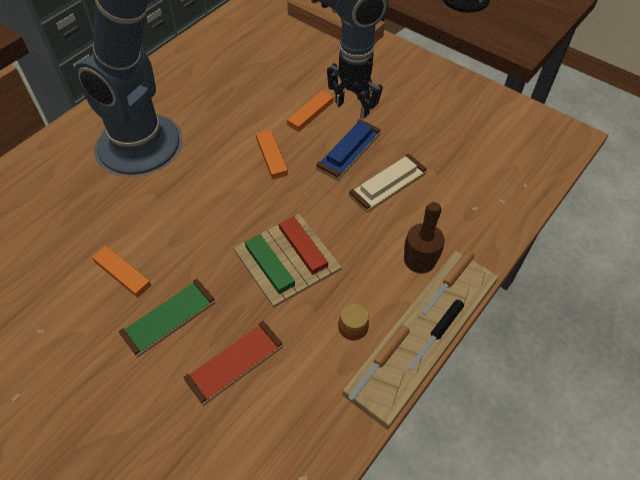

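Blue lies flat at about (348,146). Rust at (303,245) and green at (270,263) are now uncovered. The rust mask is too strict, so I loosen it and measure again from the saved frames.

```bash
sed -i 's/((h<=5)|(h>=175))&(s>170)&(v>60)/((h<=7)|(h>=172))\&(s>140)\&(v>60)/' h.py; python3 - <<'E'
from h import *
for n in("top","scene"):
    f=np.load(f"/tmp/{n}2.npz");p,d=f["p"],f["d"]
    print(n,blobs(n,p,d,"rust",.034,(.4,.72,-.12,.12)),blobs(n,p,d,"rust",.014,(.3,.8,-.5,-.15)))
    if n=="scene": print(cv2.cvtColor(p,cv2.COLOR_RGB2HSV)[245,303])
E
```

```text
top [ 5.516000e-01  1.260000e-02 -1.993120e+01  1.484206e+02  3.928320e+01
  1.345000e+03] [ 6.18300e-01 -2.91400e-01  7.78586e+01  1.75069e+02  6.47813e+01
  2.44500e+03]
scene [ 5.536000e-01  7.500000e-03 -2.004500e+01  1.515708e+02  4.379720e+01
  1.023000e+03] [ 6.186000e-01 -2.920000e-01  7.808640e+01  1.753102e+02  6.488720e+01
  2.550000e+03]
[  5 181 142]
```

```bash
sed -i 's/"rust":(.6177,-.2919,77.8)/"rust":(.6184,-.2917,77.9)/' h.py; python3 - <<'E'
from h import *
job("rust",.5522,.0112,-20,.012)
for n in("top","scene"):
    p,d=camera(n); cv2.imwrite(f"pics/{n}3.png",p[:,:,::-1])
    print(n,blobs(n,p,d,"rust",.036,(.5,.8,-.5,-.15)),blobs(n,p,d,"green",.034,(.4,.72,-.15,.12)))
E
```

```text
rust pick hit False gap 0.040934285822624136 gf 52.707130908966064 t 21.6833
place hit True z [ 0.61840276 -0.29177014  0.04253202] gap 0.041175298338240233 F [ 0.52254061 -0.2716112   5.60166882]
t 27.15
top [ 6.22100e-01 -2.65600e-01  7.82310e+01  1.05441e+02  4.29587e+01
  9.61000e+02] [ 5.247000e-01 -7.250000e-02 -1.824090e+01  1.479342e+02  3.993220e+01
  1.366000e+03]
scene [ 6.188000e-01 -2.930000e-01  7.786040e+01  1.499998e+02  4.361560e+01
  1.326000e+03] [ 5.272000e-01 -7.770000e-02 -1.802960e+01  1.518019e+02  4.270410e+01
  9.710000e+02]
```

View pics/scene3.png

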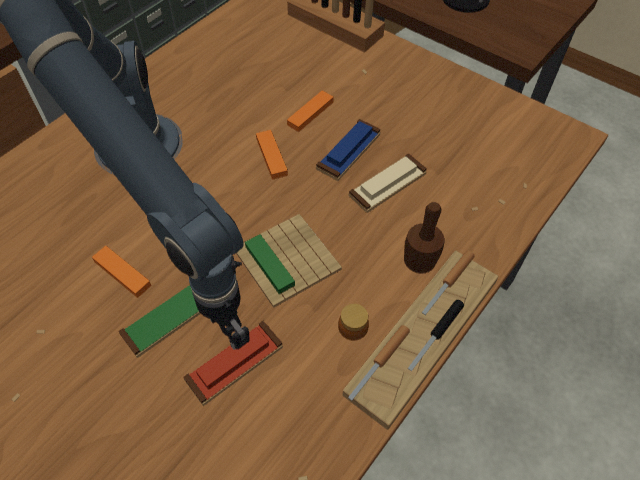

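Rust lies on its pad at about (233,360). Only green, at (270,263), is still on the board.

```bash
python3 - <<'E'
from h import *
job("green",.5255,-.0738,-18.2,.012)
movep([.50,-.02,.3],sense()["tcp_rot"])
for n in("top","scene"):
    p,d=camera(n); cv2.imwrite(f"pics/{n}4.png",p[:,:,::-1])
    for c,b in dict(cream=(.5,.8,.15,.5),blue=(.3,.55,.15,.5),rust=(.53,.8,-.5,-.15),green=(.3,.55,-.5,-.15)).items():
        print(n,c,blobs(n,p,d,c,.036,b),CR[c])
print(sense()["time_s"])
E
```

```text
green pick hit False gap 0.04089327424421127 gf 52.52876937389374 t 30.0417
place hit True z [ 0.43865165 -0.30587708  0.04246879] gap 0.04081726526318504 F [0.5171419  0.85992836 4.48057609]
t 35.525
top cream [5.924000e-01 2.971000e-01 7.724060e+01 1.504662e+02 4.259400e+01
 1.462000e+03] (0.5932, 0.2959, 77.2)
top blue [ 4.499000e-01  3.293000e-01 -8.703970e+01  1.498004e+02  4.210510e+01
  1.500000e+03] (0.4497, 0.326, -87.0)
top rust [ 6.171000e-01 -2.877000e-01  7.784040e+01  1.500095e+02  4.312840e+01
  1.443000e+03] (0.6184, -0.2917, 77.9)
top green [ 4.382000e-01 -3.017000e-01  7.921840e+01  1.502785e+02  4.241440e+01
  1.519000e+03] (0.4387, -0.3058, 79.3)
scene cream [5.914000e-01 2.943000e-01 7.730690e+01 1.478694e+02 3.993640e+01
 7.320000e+02] (0.5932, 0.2959, 77.2)
scene blue [ 4.486000e-01  3.263000e-01 -8.785650e+01  1.485153e+02  4.133370e+01
  6.270000e+02] (0.4497, 0.326, -87.0)
scene rust [ 6.186000e-01 -2.930000e-01  7.776310e+01  1.500599e+02  4.372510e+01
  1.464000e+03] (0.6184, -0.2917, 77.9)
scene green [ 4.406000e-01 -3.073000e-01  7.930380e+01  1.495908e+02  4.515860e+01
  1.238000e+03] (0.4387, -0.3058, 79.3)
36.8583
```

View pics/top4.png

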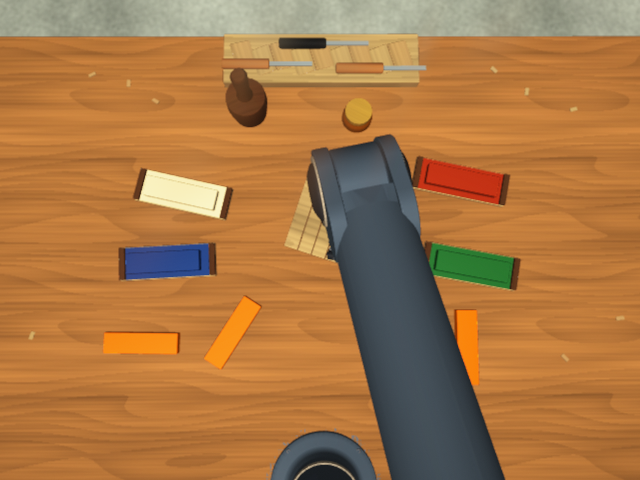

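View pics/scene4.png

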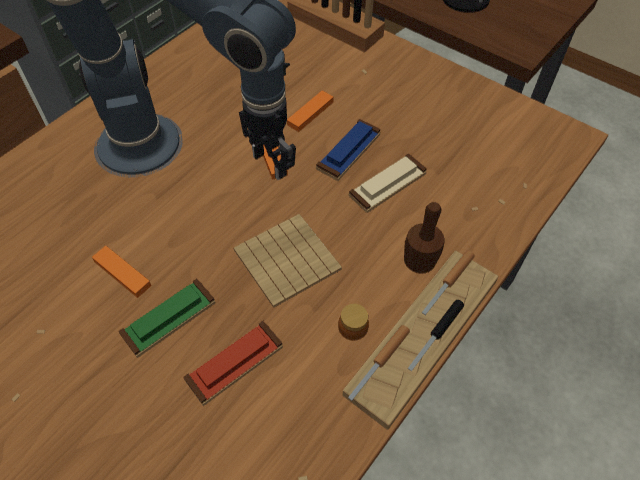

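All four stones lie flat inside their cradles: cream (183,194), blue (167,261), rust (461,181) and green (470,265) in the top view. Each is within about 4 mm of its cradle centre, against a 12 mm margin. The mallet (246,100) and jar (357,114) have not moved.

```bash
python3 -c "
from rig import *
print(finish_job())"
```

```text
the job is handed in; nothing more can be done
None
```

I laid all four stones flat in their colour-matched cradles, between the end stops and on the pads, left the mallet and jar untouched, and handed the job in at about 37 s of the 102 s allowed.

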